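# Slide the battery pack off its charger with its release button held down

### The arm

A 6-joint arm with a two-finger parallel gripper is mounted at the origin on the work surface. World frame = base frame: x ahead of the robot, y to its left, z up, the work surface at z = 0. Lengths are in m, angles in rad, forces in N, time in s.
With the tool pointing down it reaches from about 0.35 to 0.775 m from the base axis. Payload 5.5 kg.
Tool frame: the origin (TCP) lies midway between the tips of the shut fingers; the grasp point (between the pads) lies bot.tcp_to_grasp behind it (bot.tcp_to_grasp is the distance from the TCP to the grasp point, in m); x points along the fingers, y is the direction in which the jaws open and shut, and the axes are right-handed (so a half turn about x gives the same grasp; the last joint's range is limited). The gripper opens to 85 mm and grips with 20 to 120 N. Pads are 22 mm wide; open, the fingers measure 114 mm over their backs; the gripper's body (76 mm by 85 mm) begins 54 mm behind the grasp point. The pads swing forward as they close: fully open they stand 13 mm farther back than shut.
Start: joints at [1.081, 0.313, 0.046, 1.304, 0, 1.431], TCP at [0.197, 0.54, 0.231] pointing down, gripper open.
Joint ranges: [-2.76, 2.76], [-0.86, 1.69], [-1.03, 1.26], [-2.2, 2.34], [-1.47, 1.5], [-3.14, 3.14]. Speed limits (rad/s): [2.57, 2.57, 3.14, 3.14, 3.14, 3.14].

### API

Orientations are given as a rotation vector (axis times angle).
In Python, from cell import bot gives the robot as it stands.
- The arm moves only by the shell command python3 -m crank 'ROWS' [FORCE]. ROWS is text: rows parted by semicolons, each of 5 numbers parted by spaces: the shift along the world's x, y, z in mm, then the turn about the world's z in degrees, then the opening, from 0 (shut) to 1 (fully open). In form: x y z twist fingers; .... A call has 1 to 8 rows; each row is the pose to reach, as a shift and turn from the pose commanded when the call began; what a row does not reach only later rows make up. A row lasts 1/12 s, in which the tool goes at most 41.7 mm and 7.16 degrees, less where a joint would pass 70% of its speed; a pose out of reach is approached as far as the arm can. A call with a gripper value outside its range is refused whole. The fingers move at their own pace and stop on an object; FORCE is the grip in N (left out, the last holds). Time passes only in rows, so rows that repeat a pose let the fingers close. It gives the time, the measured TCP pose, the force and the opening at its end, in the units of the state.
- bot.observe(): the state, without advancing time (a new reading comes with each control period).
- bot.snapshot(name): name is "scene" or "top" or "wrist"; returns (picture, depth): 384x512x3 uint8, blue, green, red; 384x512 float32, m along the optical axis (not along the pixel's ray), 0 where there is no reading.
- bot.camera_params(name): a dict with "fx", "fy", "cx", "cy" (pixels), "dist_coeffs" ([k1, k2, p1, p2, k3] as OpenCV has them; the pictures are not rectified), "origin" and "rotation" of the camera in the world. Camera axes: x right, y up, looking along -z (the intrinsics and any distortion apply to the point x, -y, -z); pixel columns grow to the right and rows downward; lengths in m; the calibration is good to about 2 mm. A picture is of the moment at which its call begins: read the wrist's pose just before it. camera_params takes no time and is no camera call; for the wrist camera it gives the pose at the moment of the call.
- bot.sign_off(): hands the job in, once; it reports no verdict.
Trained networks look in the newest picture that a camera, given by its name, has taken for a name from the list of things; names that differ only in an ending like _2 or _b are one class to them, and where a whole thing is asked for, a point or a joint stands for the part that bears it (a point fixed in the world has none). Each returns a list of dicts, best first, with "conf" (0 to 1); they miss things now and then, are a little off and sometimes report something else, mostly with a low value. They report only what shows in the picture. A call takes as long as a camera call. They do not tell look-alikes from the thing itself.
- bot.look_for(name, camera): "point" ([x, y, z] in m, in world coordinates, good to about 4 mm: the middle of the surface that is visible of it).
- bot.outline_of(name, camera): "pixels" (384x512 bool, what is visible of it).
- bot.landmark_of(name, camera): "point" ([x, y, z] in m, in world coordinates, good to about 4 mm: a listed point, or the origin of a listed thing).
The state is a dict: "time": time; "joint_positions": joint angles; "qd": joint speeds; "joint_torque": joint torques, N m; "tcp_pos": TCP position; "tcp_rot": TCP orientation; "contact_force": force on the tool from outside, world axes, zero at the start; "torque": the same for the moment, N m; "grip_width": finger opening in m.
Only numpy, scipy, OpenCV 4.12 (cv2) and the standard library are available. Lean on these libraries where they do the work, as an engineer would, in place of code of your own. Each camera call takes 0.05 s, during which the arm holds its last target.

### The job

Two battery packs are clipped on two chargers: take the longer pack off by pressing its release button fully down and keeping it down while you slide it along the rails, until the whole pack is clear of the rails and lies flat on the bare shelf of its own charger. Press by feel and do not force it, because the case is easily cracked; leave the shorter pack clipped in place and the other things where they are.

Things in the scene. Friction and masses are not known exactly. Their poses are not given: they have to be found in the camera images.
- long_dock: Grey fixed charger of the longer pack. Origin: underside, on the table; x runs along the rails, packs come off to -x; z up. Plate 12 mm thick, 84 wide, x = -130 to +140 mm; bare shelf from x = -130 to +20. Rear housing (back stop) x = 111 to 139, top 42 mm above the table.
- long_dock_rails (a point): Front end of the charger's two rails, on the plate's top, midway between them. The rails run 91 mm to +x from here, outer faces at y = +-36 mm, tops 18 mm above the plate; their lips overhang the pack's flanges. Each lip has two notches, centred 64 and 31 mm behind this point: the latch clicks into one whenever the button is let up there.
- long_pack: Longer battery pack, loose, 0.14 to 0.24 kg, 90 mm long (x); white case 40 mm wide on a grey flange 52 wide, 8 high; case top 30 mm above the origin, which is the centre of the underside. Starts clipped home, origin at x = +64, y = 0, z = 12 mm in the charger's frame, axes parallel. Slid 90 mm to -x it is clear of the rails. Over 35 N cracks it.
- long_pack_button (a point): Middle of the pack's grey 30 x 30 mm button, in plan, at case-top level (not at its face). Its height is screw-set and differs from run to run: at rest the face is 9 to 23 mm higher, not measured; find it by touch. Sprung straight down: 3 N starts it, 6.5 N at the end of its 7 mm travel, then a hard stop; the latch lets go only in the last 1.5 mm.
- long_pack_stop (a point): Top middle of the thumb stop, a cross wall on the pack just ahead (-x) of the button: 36 mm wide (y), 8 mm thick, 22 mm above the case top; its rear face is 17 mm from the button's middle. A fingertip on the button can push against it to take the pack along.
- short_dock: The other charger, same shape and size as the longer pack's; leave it alone.
- short_pack: The shorter pack, 62 mm long, otherwise of the same make, clipped home with its origin at x = +78 mm in its charger's frame; must stay clipped.
- glass_dish: Loose shallow glass dish, 90 mm across, 22 mm high, bystander; origin at the centre of its underside.
- pump_bottle: Loose white bottle, 60 mm across, 120 mm high, bystander; origin at the centre of its underside.
- dark_jar: Loose small dark jar, 44 mm across, 55 mm high, bystander; origin at the centre of its underside.
There are look-alikes about, which are no part of the job. What is shaped like the long_pack but blue or orange is not meant.

How it is judged:
By the outcome, as a careful person would: the job done as asked, in the order asked, and still so for the second after the job is handed in, with the robot touching nothing.
It also fails if it takes over 42 s, if anything falls off the work surface, if the arm or the gripper's body presses on something with over 40 N, if the wrist force passes 120 N, or if a joint passes its speed limit or range.

## Working session

There is one attempt and no reset: what is moved stays moved. The work goes in short steps, Python scripts to look and compute and a shell command to move; the robot and the scene stay as the last step left them, time stands still between calls to the robot, and variables do not carry over. Pictures are saved under pics/ and viewed, and the job is handed in when it is done.

```bash
ls; mkdir -p pics; python3 - <<'E'
from cell import bot
import cv2,numpy as np
s=bot.observe();print({k:np.round(v,3) for k,v in s.items()}, bot.tcp_to_grasp)
for c in("scene","top"):
    p,d=bot.snapshot(c);cv2.imwrite(f"pics/{c}0.png",p);np.save(f"pics/{c}0.npy",d)
    for n in("long_dock","long_dock_rails","long_pack","long_pack_button","long_pack_stop","short_pack","short_dock"):
        print(c,n,[(np.round(r["point"],3),round(r["conf"],2)) for r in bot.landmark_of(n,c)[:4]])
E
```

```text
pics
{'time': np.float64(0.0), 'joint_positions': array([1.081, 0.314, 0.045, 1.304, 0.   , 1.431]), 'qd': array([ 0.001,  0.002,  0.   ,  0.   ,  0.001, -0.001]), 'joint_torque': array([-2.0000e-03, -4.8063e+01,  2.9853e+01,  1.9000e-02, -0.0000e+00,
       -0.0000e+00]), 'tcp_pos': array([0.197, 0.54 , 0.23 ]), 'tcp_rot': array([ 0.273,  1.554, -0.276]), 'contact_force': array([-0.353,  0.228, -0.509]), 'torque': array([ 0.029,  0.039, -0.041]), 'grip_width': np.float64(0.085)} 0.0187
scene long_dock [(array([ 0.524, -0.136, -0.   ]), 0.58)]
scene long_dock_rails [(array([ 0.548, -0.131,  0.011]), 0.73)]
scene long_pack [(array([ 0.545, -0.303,  0.001]), 0.85), (array([ 0.821,  0.065, -0.002]), 0.8), (array([ 0.589, -0.117,  0.009]), 0.79), (array([ 0.752, -0.117, -0.001]), 0.66)]
scene long_pack_button [(array([ 0.74 , -0.1  ,  0.026]), 0.98), (array([ 0.544, -0.321,  0.032]), 0.81), (array([ 0.606, -0.112,  0.041]), 0.76), (array([0.803, 0.055, 0.03 ]), 0.66)]
scene long_pack_stop [(array([ 0.55 , -0.304,  0.049]), 0.97), (array([ 0.757, -0.118,  0.054]), 0.79), (array([ 0.584, -
[... 285 characters left out ...]
), 0.97), (array([ 0.606, -0.111,  0.042]), 0.37)]
top long_pack [(array([ 0.588, -0.112,  0.017]), 0.86), (array([ 0.548, -0.301, -0.   ]), 0.78), (array([0.818, 0.064, 0.003]), 0.77), (array([ 0.76 , -0.115,  0.002]), 0.57)]
top long_pack_button [(array([ 0.608, -0.112,  0.045]), 0.94), (array([ 0.741, -0.102,  0.029]), 0.9), (array([0.804, 0.055, 0.03 ]), 0.68), (array([ 0.544, -0.326,  0.031]), 0.61)]
top long_pack_stop [(array([ 0.584, -0.12 ,  0.065]), 0.87), (array([ 0.548, -0.3  ,  0.053]), 0.87), (array([0.821, 0.069, 0.05 ]), 0.77), (array([ 0.76 , -0.116,  0.05 ]), 0.58)]
top short_pack [(array([0.652, 0.158, 0.009]), 0.75)]
top short_dock [(array([ 0.577,  0.136, -0.001]), 0.77)]
```

View pics/scene0.png

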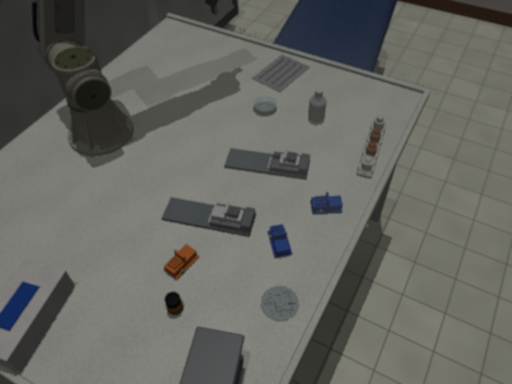

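View pics/top0.png

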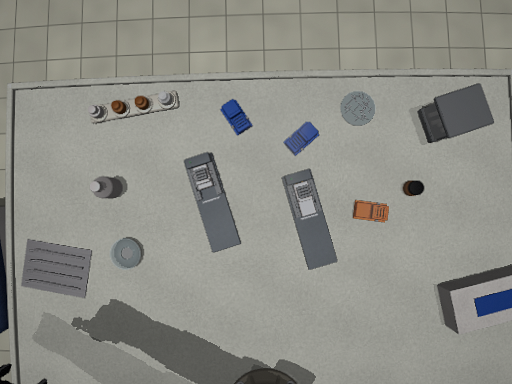

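The scene view shows two chargers. The one whose pack has the longer white case sits at about (205,215) in the scene view and (310,218) in the top view. The shorter pack's charger is at (268,162) and (212,200). The blue and orange packs are decoys. Next I'll measure the charger's axis and the button height.

```bash
cat > h.py <<'E'
import numpy as np,cv2
def world(P,pix,dep):
    K=np.array([[P["fx"],0,P["cx"]],[0,P["fy"],P["cy"]],[0,0,1.]])
    u=cv2.undistortPoints(np.asarray(pix,float).reshape(-1,1,2),K,np.array(P["dist_coeffs"],float))[:,0]
    c=np.c_[u[:,0]*dep,-u[:,1]*dep,-dep]
    return c@np.array(P["rotation"]).T+np.array(P["origin"])
E
python3 - <<'E'
from cell import bot
import cv2,numpy as np
from h import world
c="top"
p,d=bot.snapshot(c);P=bot.camera_params(c)
print(P["origin"],P["fx"])
m=None
for r in bot.outline_of("long_dock",c): print(r["conf"],r["pixels"].sum(),np.argwhere(r["pixels"]).mean(0))
r=bot.outline_of("long_dock",c)
v,u=np.mgrid[150:280,260:350]; v=v.ravel();u=u.ravel()
ok=d[v,u]>0
W=world(P,np.c_[u,v][ok],d[v,u][ok])
# dock points
sel=(W[:,2]>0.006)&(np.abs(W[:,0]-.53)<.2)&(np.abs(W[:,1]+.135)<.12)
print(sel.sum(), np.percentile(W[~sel][:,2],[5,50,95]))
rect=cv2.minAreaRect((W[sel][:,:2]*1000).astype(np.float32));print(rect)
a=[x for x in bot.outline_of("long_dock",c)]
box=cv2.boxPoints(rect);print(box)
L=W[sel]
# local frame guess from rect
import math
e=[box[1]-box[0],box[2]-box[1]];e=max(e,key=np.linalg.norm);e/=np.linalg.norm(e); e*=np.sign(e[0])
print("axis deg",math.degrees(math.atan2(e[1],e[0])),np.array(rect[0])-5*e)
o=np.array(rect[0])-5*e
l=np.c_[(L[:,:2]*1000-o)@e,(L[:,:2]*1000-o)@[-e[1],e[0]],L[:,2]*1000]
for x in range(-130,145,6):
    s=(abs(l[:,0]-x)<3)&(abs(l[:,1])<12)
    if s.any(): print(x,s.sum(),np.round(np.percentile(l[s][:,2],[10,50,90]),1))
cv2.imwrite("pics/z.png",cv2.resize(p[150:280,250:400],None,fx=5,fy=4.6,interpolation=cv2.INTER_CUBIC))
E
```

```text
[ 0.58289706 -0.00847727  1.05499054] 375.4706099450411
0.79 2461 [223.94676961 310.59284844]Traceback (most recent call last):
  File "<stdin>", line 12, in <module>
  File "h.py", line 6, in world
    return c@np.array(P["rotation"]).T+np.array(P["origin"])
           ~~~~~~~~~~~~~~~~~~~~~~~~~~~^~~~~~~~~~~~~~~~~~~~~~
ValueError: operands could not be broadcast together with shapes (11667,) (3,)
```

```bash
cat > h.py <<'E'
import numpy as np,cv2
from scipy.spatial.transform import Rotation as R
def world(P,pix,dep):
    K=np.array([[P["fx"],0,P["cx"]],[0,P["fy"],P["cy"]],[0,0,1.]])
    u=cv2.undistortPoints(np.asarray(pix,float).reshape(-1,1,2),K,np.array(P["dist_coeffs"],float))[:,0]
    c=np.c_[u[:,0]*dep,-u[:,1]*dep,-dep]
    r=np.array(P["rotation"]); r=R.from_rotvec(r).as_matrix() if r.size==3 else r
    return c@r.T+np.array(P["origin"])
E
python3 - <<'E'
from cell import bot
import cv2,numpy as np,math
from h import world
c="top"
d=np.load("pics/top0.npy");p=cv2.imread("pics/top0.png");P=bot.camera_params(c)
v,u=np.mgrid[150:285,260:350]; v=v.ravel();u=u.ravel()
ok=d[v,u]>0
W=world(P,np.c_[u,v][ok],d[v,u][ok])
sel=(W[:,2]>0.006)&(np.abs(W[:,0]-.53)<.16)&(np.abs(W[:,1]+.135)<.10)
print(sel.sum(), np.percentile(W[~sel][:,2],[5,50,95]))
rect=cv2.minAreaRect((W[sel][:,:2]*1000).astype(np.float32));print(rect)
box=cv2.boxPoints(rect);L=W[sel]
e=[box[1]-box[0],box[2]-box[1]];e=max(e,key=np.linalg.norm);e/=np.linalg.norm(e); e*=np.sign(e[0])
o=np.array(rect[0])-5*e
print("axis deg",math.degrees(math.atan2(e[1],e[0])),o)
l=np.c_[(L[:,:2]*1000-o)@e,(L[:,:2]*1000-o)@[-e[1],e[0]],L[:,2]*1000]
for x in range(-130,145,6):
    s=(abs(l[:,0]-x)<3)&(abs(l[:,1])<12)
    if s.any(): print(x,s.sum(),np.round(np.percentile(l[s][:,2],[10,50,90]),1))
cv2.imwrite("pics/z.png",cv2.resize(p[150:280,250:400],None,fx=5,fy=4.6,interpolation=cv2.INTER_CUBIC))
E
```

```text
2945 [-0.00384148 -0.00055405  0.00268851]
((536.5519409179688, -151.44815063476562), (270.9289855957031, 123.23656463623047), 15.168281555175781)
axis deg 15.168279736849028 [ 531.72613335 -152.75642502]
-130 7 [ 8.7  9.4 13.3]
-124 20 [ 8.8 11.9 13.7]
-118 17 [ 9.5 10.8 12.9]
-112 19 [ 8.8  9.8 12.5]
-106 19 [ 9.4 11.7 13.6]
-100 18 [ 7.9 11.  13.2]
-94 17 [ 9.5 11.7 14.8]
-88 18 [ 9.1 11.6 13.7]
-82 19 [ 7.7  9.6 12.2]
-76 20 [ 9.2 11.  14. ]
-70 19 [ 8.8 11.6 13.4]
-64 20 [ 8.6 11.6 13.2]
-58 17 [ 9.5 12.2 14.5]
-52 17 [ 9.9 11.7 13.1]
-46 18 [ 9.7 11.5 13.8]
-40 18 [ 8.3 10.6 13. ]
-34 19 [ 9.  11.5 13.2]
-28 18 [ 9.2 11.8 13.4]
-22 20 [ 8.5 11.2 13.9]
-16 19 [ 8.8 11.8 13.2]
-10 18 [ 9.6 11.4 14.1]
-4 18 [ 8.7 11.2 13.5]
2 20 [ 9.3 11.4 13.5]
8 18 [ 8.9 11.7 14.7]
14 19 [10.4 11.9 13.6]
20 13 [10.7 29.  42. ]
26 19 [28.2 38.7 42.5]
32 18 [27.4 33.9 41.1]
38 19 [25.4 40.9 43. ]
44 18 [25.4 40.6 42.3]
50 18 [20.7 39.5 42.1]
56 19 [19.3 39.6 42.2]
62 16 [26.9 31.8 63.6]
68 18 [26.5 41.  61.8]
74 17 [26.1 35.3 61.1]
80 17 [25.8 29.7 60.5]
86 15 [24.8 41.8 61. ]
92 17 [23.  40.6 59.1]
98 17 [28.  37.4 61.6]
104 18 [26.9 40.2 44. ]
110 21 [23.8 30.9 40.2]
116 20 [39.2 41.2 44.8]
122 21 [39.8 41.2 44.6]
128 18 [38.9 41.6 43.1]
134 19 [39.7 41.8 43.6]
140 9 [39.3 41.5 43. ]
```

View pics/z.png

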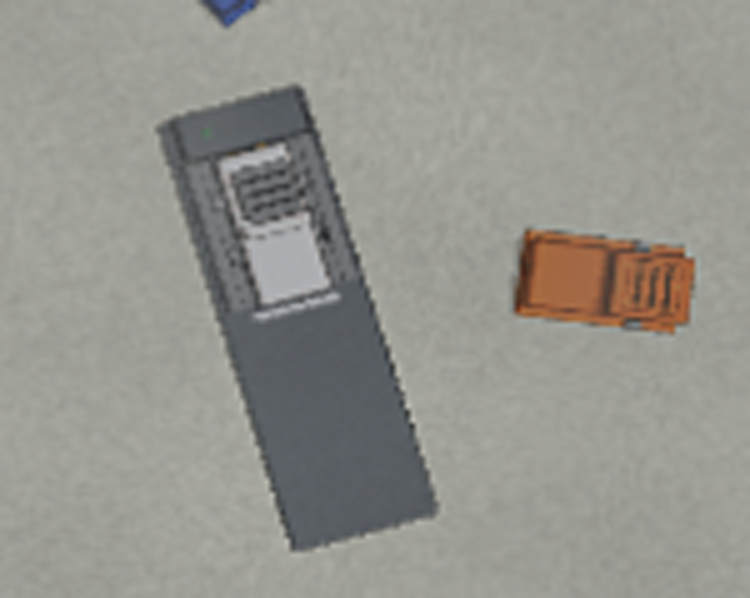

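```bash
python3 - <<'E'
from cell import bot
import cv2,numpy as np,math
from h import world
c="top"
d=np.load("pics/top0.npy");P=bot.camera_params(c)
v,u=np.mgrid[150:285,260:350]; v=v.ravel();u=u.ravel()
ok=d[v,u]>0
W=world(P,np.c_[u,v][ok],d[v,u][ok])*1000
a=math.radians(15.2);o=np.array([524,-136.])
for it in range(4):
    e=np.array([math.cos(a),math.sin(a)]);n=np.array([-e[1],e[0]])
    q=W[:,:2]-o; l=np.c_[q@e,q@n,W[:,2]]
    s=(l[:,2]>6)&(abs(l[:,1])<55)&(abs(l[:,0])<160)
    rect=cv2.minAreaRect(W[s][:,:2].astype(np.float32))
    sh=s&(l[:,0]<10)&(l[:,0]>-120)
    # edges of shelf per x bin
    mid=[];xs=[]
    for x in range(-115,10,8):
        t=sh&(abs(l[:,0]-x)<4); mid.append((l[t][:,1].min()+l[t][:,1].max())/2);xs.append(x)
    k=np.polyfit(xs,mid,1)
    x0=np.percentile(l[s&(abs(l[:,1])<35)][:,0],[0.3,99.7])
    print(rect,math.degrees(a),k,x0)
    a+=k[0]; o=o+n*k[1]+e*((x0[0]+x0[1])/2-5)
e=np.array([math.cos(a),math.sin(a)]);n=np.array([-e[1],e[0]])
print(math.degrees(a),o,"button? ",o+e*84)
q=W[:,:2]-o; l=np.c_[q@e,q@n,W[:,2]]
for x in range(54,114,4):
    r=[]
    for y in range(-40,41,5):
        t=(abs(l[:,0]-x)<2.2)&(abs(l[:,1]-y)<2.6)
        r.append("%4.0f"%np.median(l[t][:,2]) if t.any() else "   .")
    print(x," ".join(r))
E
```

```text
((531.5220947265625, -132.89468383789062), (270.9289855957031, 84.79026794433594), 15.168281555175781) 15.2 [-1.07948065e-03  1.31717416e+00] [-125.89579028  142.00786308]
((531.5220947265625, -132.89468383789062), (270.9289855957031, 84.79026794433594), 15.168281555175781) 15.138150314406943 [-0.00032181 -0.06505738] [-128.9434958   138.94916966]
((531.5220947265625, -132.89468383789062), (270.9289855957031, 84.79026794433594), 15.168281555175781) 15.11971196158847 [-1.15127714e-06  2.65220581e-05] [-128.9454086  138.9459593]
((531.5220947265625, -132.89468383789062), (270.9289855957031, 84.79026794433594), 15.168281555175781) 15.119645998267137 [-4.11868109e-09  9.45657968e-08] [-128.94567941  138.94568232]
15.119645762284094 [ 526.62376505 -133.9896066 ] button?  [ 607.71595818 -112.07942144]
54   11   30   29   17   40   41   42   41   40   42   42   42   38   20   30   29   12
58    9   30   28   29   33   41   42   41   39   42   43   41   36   28   29   26   10
62   11   30   29   27    .   63   62   63   64   64   63   63   36   25   28   28    9
66   10   26   29   30   27  
[... 329 characters left out ...]
1   29   29   26   40   59   58   62   61   60   60   44   29   27   30   29   11
86   13   31   28   25   34   53   58   59   61   60   62   52   34   25   27   28   12
90   13   29   27   23   42   59   59   59   61   59   60   51   29   18   30   31   12
94   10   28   29   29   41   57   59   60   60   60   60   46   38   28   27   29   11
98   12   30   29   28   33   59   60   59   62   61   60   53   35   28   31   23   10
102   12   28   30   29   45   41   43   41   43   41   42   44   37   28   30   28   10
106    9   27   30   28   40   43   41   40   42   40   42   42   40   27   28   27    4
110   13   32   28   28   12   40   33   38   15   40   25   31   22   25   31   21   11
```

```bash
python3 - <<'E'
from cell import bot
import numpy as np
from scipy.spatial.transform import Rotation as R
s=bot.observe();M=R.from_rotvec(s["tcp_rot"]).as_matrix();print(M.round(3),s["time"])
y=M[:,1];print("tool y heading",np.degrees(np.arctan2(y[1],y[0])), s["tcp_pos"])
E
```

```text
[[ 0.     0.343  0.939]
 [ 0.     0.939 -0.343]
 [-1.     0.     0.   ]] 0.95
tool y heading 69.95727149930265 [0.19709393 0.54022264 0.2313369 ]
```

```bash
python3 -m crank '40 -62 0 5 0; 78 -124 0 10 0; 116 -186 0 15 0; 154 -248 0 20 0; 192 -310 0 25 0; 230 -370 0 30 0; 268 -430 0 35 0; 300 -480 0 35 0' 40; python3 -c "
from cell import bot;print(bot.observe()['joint_positions'])"
```

```text
time: 1.62
tcp_pos: [0.374, 0.2556, 0.2316]
tcp_rot: [-0.208, 1.56, 0.208]
contact_force: [0.9, 0.4, -0.3]
grip_width: 0.0001
[ 4.21884479e-01  7.64431801e-02 -2.48007696e-01  1.24540992e+00
  8.89700921e-05  1.56741750e-01]
```

```bash
python3 -m crank '22 -35 0 0 0; 44 -69 0 0 0; 66 -103 0 0 0; 88 -137 0 0 0; 110 -171 0 0 0; 132 -205 0 0 0; 154 -240 -10 0 0; 175 -273 -30 0 0'; python3 -m crank '20 -32 -10 0 0; 40 -63 -30 0 0; 55 -85 -60 0 0; 60 -94 -90 0 0; 60 -94 -90 0 0; 60 -94 -90 0 0'; python3 - <<'E'
from cell import bot
import cv2,numpy as np
s=bot.observe();print(s["joint_positions"],s["tcp_rot"])
for c in("top","wrist"):
    p,d=bot.snapshot(c);cv2.imwrite(f"pics/{c}1.png",p);np.save(f"pics/{c}1.npy",d)
E
```

```text
time: 2.28
tcp_pos: [0.5496, -0.016, 0.2047]
tcp_rot: [-0.205, 1.556, 0.203]
contact_force: [1.7, 0.6, -0.1]
grip_width: 0.0002
time: 2.78
tcp_pos: [0.6052, -0.1073, 0.1106]
tcp_rot: [-0.202, 1.566, 0.206]
contact_force: [-0.6, -0.0, -0.1]
grip_width: -0.0
[-3.06237764e-01  4.51186796e-01 -5.12754980e-02  1.07372240e+00
  3.42603274e-04 -5.65985917e-01] [-0.20199585  1.56590571  0.20607102]
```

View pics/wrist1.png

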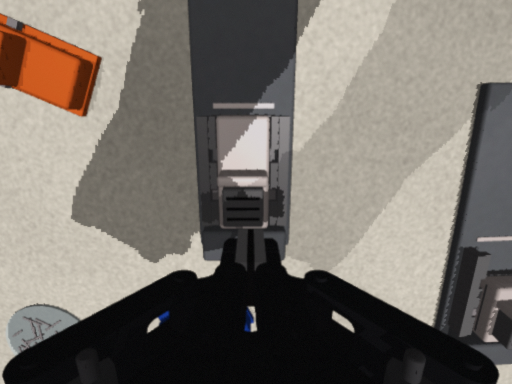

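View pics/top1.png

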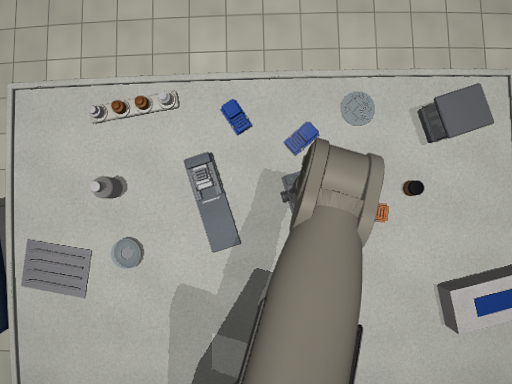

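```bash
python3 - <<'E'
from cell import bot
import cv2,numpy as np,math
from h import world
P=bot.camera_params("wrist");d=np.load("pics/wrist1.npy")
print(P["origin"],bot.observe()["tcp_pos"],bot.observe()["tcp_rot"])
v,u=np.mgrid[0:384,150:340];v=v.ravel();u=u.ravel();ok=d[v,u]>0
W=world(P,np.c_[u,v][ok],d[v,u][ok])*1000; v=v[ok];u=u[ok]
a=math.radians(15.12);e=np.array([math.cos(a),math.sin(a)]);n=np.array([-e[1],e[0]]);o=np.array([526.65,-134.05])
q=W[:,:2]-o;l=np.c_[q@e,q@n,W[:,2]]
for x in range(-60,130,4):
    r=[]
    for y in range(-48,49,4):
        t=(abs(l[:,0]-x)<2)&(abs(l[:,1]-y)<2)
        r.append("%4.0f"%np.median(l[t][:,2]) if t.any() else "   .")
    if x>50 or x%20==0: print("%4d"%x," ".join(r))
s=(l[:,2]>9)&(l[:,2]<14)&(l[:,0]<15)&(abs(l[:,1])<50)
print("plate y edges",np.percentile(l[s][:,1],[1,99]))
for x in (-60,-40,-20,0):
    t=s&(abs(l[:,0]-x)<5);print(x,l[t][:,1].min(),l[t][:,1].max())
t=(abs(l[:,2]-64)<3.2)&(l[:,0]>55)&(l[:,0]<71)&(abs(l[:,1])<20);print("stop",np.percentile(l[t],[2,50,98],axis=0))
t=(l[:,2]>52)&(l[:,2]<68)&(l[:,0]>70)&(l[:,0]<92)&(abs(l[:,1])<18);print("btn",np.percentile(l[t],[2,50,98],axis=0))
for b in("long_pack_button","long_pack_stop"):print(b,[(np.round(r["point"],3),r["conf"]) for r in bot.landmark_of(b,"wrist")])
E
```

```text
[ 0.53585057 -0.12618029  0.25416693] [ 0.60713075 -0.10677853  0.11409736] [-0.20541911  1.56013307  0.2053131 ]
 -60   -1   -2   10   10   11   11   11   10   10   10   11   11   11   11   11   11   11   11   11   11   11   11   10   -1   -1
 -40   -2   -1   10   10   11   10   11   11   10   11   11   11   10   10   11   11   11   11   11   11   11   11   10   -2   -1
 -20   -2   -1   10   11   11   11   11   10   11   11   11   10   11   10   11   10   11   10   11   11   11   10   10   -2   -2
   0   -1   -1   10   10   11   11   11   11   11   11   11   11   11   11   11   11   11   11   11   11   11   11   10   -1   -2
  20   -1   -1   10   12   28   25   23   19   39   40   40   39   39   40   40   40   40   19   26   27   23   12   10   -1   -1
  40   -1   -1   10   29   29   28   27   40   41   41   41   41   41   41   41   41   41   32   27   28   29   29   11   -1   -1
  52   -1   -1   10   29   29   24   18   40   41   41   41   41   41   41   41   41   41   39   19   26   29   29   10   -1   -1
  56   -1   -1   10   29   29   26   26   40   41   41   41   41   41   41  
[... 2343 characters left out ...]
    .    .    .    .   41   41   38   11   -1   -1
plate y edges [-40.68731167  39.93969036]
-60 -40.94790225047111 41.13763244392695
-40 -41.91408200652698 41.02873149182304
-20 -41.89879710862711 40.56823122168113
0 -41.94858035115771 41.2547598475115
stop [[ 57.99038894 -17.15708588  61.03459847]
 [ 61.48059202  -0.39907322  62.59920012]
 [ 65.75777026  16.50737604  63.98354277]]
btn [[ 7.02451482e+01 -1.44218954e+01  5.81171115e+01]
 [ 8.07763104e+01  2.75325167e-02  5.97530492e+01]
 [ 9.14023644e+01  1.45091088e+01  6.12456308e+01]]
long_pack_button [(array([ 0.609, -0.112,  0.041]), 0.85)]
long_pack_stop [(array([ 0.587, -0.118,  0.066]), 0.69), (array([ 0.521, -0.136, -0.001]), 0.63)]
```

Wrist view: the ribbed button is at pixel (242,208) and the stop at (242,181). The depth agrees with the top view: face at about 61 mm, stop top at about 64 mm, button middle at about x = 85 in the charger's frame. I need to shift about 5 mm to −y, then go down close above the face.

```bash
python3 -m crank '1.5 -5 -15 0 0; 1.5 -5 -30 0 0; 1.5 -5 -38 0 0; 1.5 -5 -42 0 0; 1.5 -5 -42 0 0; 1.5 -5 -42 0 0'; python3 - <<'E'
from cell import bot
import numpy as np
s=bot.observe();q=s["tcp_pos"][:2]*1000-[526.65,-134.05]
print(q@[.9654,.2608],q@[-.2608,.9654],s["tcp_pos"],s["contact_force"],s["qd"].round(3))
E
```

```text
time: 3.48
tcp_pos: [0.6088, -0.112, 0.0717]
tcp_rot: [-0.206, 1.56, 0.205]
contact_force: [-1.5, -0.5, 0.3]
grip_width: 0.0001
85.0319597279541 -0.12408337364708263 [ 0.60877108 -0.11199376  0.07167278] [-1.45797877 -0.51755109  0.26848097] [-0.004 -0.004  0.013 -0.001 -0.     0.001]
```

```bash
python3 -m crank '0 0 -2 0 0; 0 0 -4 0 0; 0 0 -6 0 0; 0 0 -7 0 0; 0 0 -7 0 0'; python3 -m crank '0 0 -1 0 0; 0 0 -2 0 0; 0 0 -2 0 0'; python3 -m crank '0 0 -1 0 0; 0 0 -1 0 0';python3 -m crank '0 0 -1 0 0; 0 0 -1 0 0';python3 -m crank '0 0 -1 0 0; 0 0 -1 0 0'
```

```text
time: 3.9
tcp_pos: [0.6082, -0.1123, 0.0635]
tcp_rot: [-0.205, 1.561, 0.205]
contact_force: [0.4, -0.7, 0.2]
grip_width: 0.0001
time: 4.15
tcp_pos: [0.6083, -0.1123, 0.0615]
tcp_rot: [-0.205, 1.561, 0.205]
contact_force: [-0.0, -0.4, -0.6]
grip_width: -0.0001
time: 4.32
tcp_pos: [0.6086, -0.1124, 0.0609]
tcp_rot: [-0.205, 1.561, 0.205]
contact_force: [-0.9, 0.4, 2.9]
grip_width: 0.0
time: 4.48
tcp_pos: [0.6086, -0.1124, 0.06]
tcp_rot: [-0.205, 1.561, 0.205]
contact_force: [-0.5, 1.0, 3.0]
grip_width: 0.0
time: 4.65
tcp_pos: [0.6086, -0.1124, 0.0589]
tcp_rot: [-0.205, 1.561, 0.205]
contact_force: [-0.7, 0.1, 4.1]
grip_width: -0.0002
```

```bash
for i in 1; do python3 -m crank '0 0 -1 0 0; 0 0 -2 0 0; 0 0 -2 0 0'; done; python3 -m crank '0 0 -1 0 0; 0 0 -1 0 0';python3 -m crank '0 0 -1 0 0; 0 0 -1 0 0'
```

```text
time: 4.9
tcp_pos: [0.6086, -0.1124, 0.0568]
tcp_rot: [-0.205, 1.561, 0.205]
contact_force: [0.3, -0.3, 5.2]
grip_width: -0.0002
time: 5.07
tcp_pos: [0.6086, -0.1124, 0.0558]
tcp_rot: [-0.205, 1.561, 0.205]
contact_force: [-1.2, 0.4, 5.0]
grip_width: -0.0
time: 5.23
tcp_pos: [0.6086, -0.1124, 0.0549]
tcp_rot: [-0.205, 1.561, 0.205]
contact_force: [-0.6, -0.0, 5.8]
grip_width: 0.0001
```

```bash
python3 -m crank '0 0 -0.5 0 0; 0 0 -0.5 0 0';python3 -m crank '0 0 -0.5 0 0; 0 0 -0.5 0 0';python3 -m crank '0 0 -0.3 0 0; 0 0 -0.3 0 0'
```

```text
time: 5.4
tcp_pos: [0.6086, -0.1124, 0.0545]
tcp_rot: [-0.205, 1.561, 0.205]
contact_force: [-1.0, 0.9, 7.0]
grip_width: -0.0002
time: 5.57
tcp_pos: [0.6086, -0.1124, 0.0541]
tcp_rot: [-0.205, 1.56, 0.205]
contact_force: [-1.8, 0.8, 6.3]
grip_width: 0.0001
time: 5.73
tcp_pos: [0.6086, -0.1124, 0.0539]
tcp_rot: [-0.205, 1.561, 0.205]
contact_force: [-1.5, 0.6, 7.1]
grip_width: 0.0001
```

```bash
python3 -m crank '0 0 -0.3 0 0; 0 0 -0.3 0 0';python3 -m crank '0 0 -0.2 0 0; 0 0 -0.2 0 0'
```

```text
time: 5.9
tcp_pos: [0.6087, -0.1124, 0.0539]
tcp_rot: [-0.205, 1.56, 0.205]
contact_force: [-1.7, -0.4, 7.8]
grip_width: 0.0002
time: 6.07
tcp_pos: [0.6087, -0.1124, 0.0539]
tcp_rot: [-0.205, 1.56, 0.205]
contact_force: [-2.4, 0.6, 8.8]
grip_width: 0.0001
```

```bash
python3 -m crank '0 0 -0.4 0 0; -1 -0.3 -0.4 0 0; -2 -0.5 -0.4 0 0; -3 -0.8 -0.4 0 0; -4 -1.1 -0.4 0 0; -4 -1.1 -0.4 0 0'; python3 -m crank '-1 -0.3 0 0 0; -2 -0.5 0 0 0; -3 -0.8 0 0 0; -4 -1.1 0 0 0; -4 -1.1 0 0 0'
```

```text
time: 6.57
tcp_pos: [0.6072, -0.1133, 0.054]
tcp_rot: [-0.206, 1.555, 0.205]
contact_force: [3.1, 2.1, 5.8]
grip_width: 0.0001
time: 6.98
tcp_pos: [0.6035, -0.1147, 0.0541]
tcp_rot: [-0.206, 1.555, 0.204]
contact_force: [3.5, 1.0, 6.6]
grip_width: -0.0001
```

```bash
python3 -m crank '0 0 -0.4 0 0; 0 0 -0.8 0 0; -1.5 -0.4 -0.8 0 0; -3 -0.8 -0.8 0 0; -4.5 -1.2 -0.8 0 0; -6 -1.6 -0.8 0 0; -6 -1.6 -0.8 0 0'; python3 - <<'E'
from cell import bot
import cv2,numpy as np
p,d=bot.snapshot("wrist");cv2.imwrite("pics/w2.png",p);print(bot.observe()["contact_force"],bot.observe()["tcp_pos"])
E
```

```text
time: 7.57
tcp_pos: [0.5982, -0.1165, 0.0538]
tcp_rot: [-0.206, 1.553, 0.204]
contact_force: [4.5, 2.0, 7.8]
grip_width: 0.0001
[4.26549416 2.34532627 6.91626889] [ 0.59816019 -0.11652281  0.0538538 ]
```

View pics/w2.png

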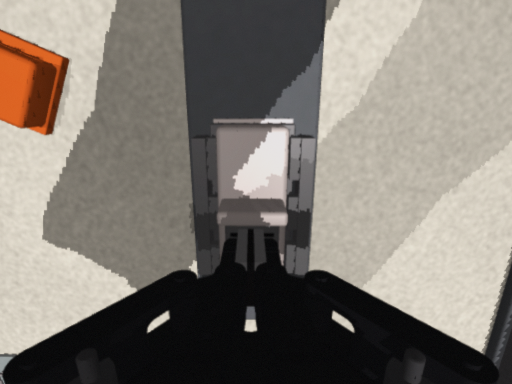

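The pack front now shows about 15 px (8–9 mm) ahead of the rail fronts (row 122 against 137), so the latch is released and the pack is coming along. I'll carry on with steady pressure.

```bash
python3 -m crank '-2 -0.5 -0.3 0 0; -5 -1.4 -0.3 0 0; -8 -2.2 -0.3 0 0; -11 -3 -0.3 0 0; -14 -3.8 -0.3 0 0; -17 -4.6 -0.3 0 0; -19 -5.1 -0.3 0 0; -19 -5.1 -0.3 0 0'
```

```text
time: 8.28
tcp_pos: [0.5795, -0.1219, 0.0539]
tcp_rot: [-0.207, 1.552, 0.203]
contact_force: [4.7, -0.0, 9.1]
grip_width: -0.0001
```

```bash
python3 -m crank '-2 -0.5 0 0 0; -5 -1.4 0 0 0; -8 -2.2 0 0 0; -11 -3 0 0 0; -14 -3.8 0 0 0; -17 -4.6 0 0 0; -19 -5.1 0 0 0; -19 -5.1 0 0 0'; python3 - <<'E'
from cell import bot
import cv2,numpy as np
p,d=bot.snapshot("wrist");cv2.imwrite("pics/w3.png",p);np.save("pics/w3.npy",d);print(bot.observe()["contact_force"],bot.observe()["tcp_pos"])
E
```

```text
time: 8.95
tcp_pos: [0.5605, -0.1271, 0.0538]
tcp_rot: [-0.207, 1.552, 0.203]
contact_force: [4.7, 1.3, 8.8]
grip_width: -0.0001
[3.83975426 0.60545316 9.01032657] [ 0.5605091  -0.12705999  0.05381373]
```

View pics/w3.png

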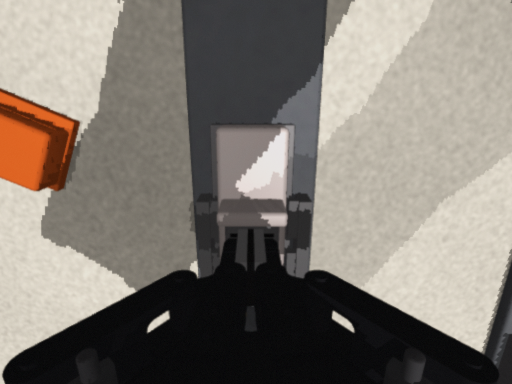

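```bash
python3 -m crank '-2 -0.5 0 0 0; -5 -1.4 0 0 0; -8 -2.2 0 0 0; -11 -3 0 0 0; -14 -3.8 0 0 0; -17 -4.6 0 0 0; -19 -5.1 0 0 0; -19 -5.1 0 0 0'; python3 -m crank '-2 -0.5 0 0 0; -5 -1.4 0 0 0; -8 -2.2 0 0 0; -11 -3 0 0 0; -14 -3.8 0 0 0; -17 -4.6 0 0 0; -20 -5.4 0 0 0; -20 -5.4 0 0 0'
```

```text
time: 9.67
tcp_pos: [0.5416, -0.1323, 0.0538]
tcp_rot: [-0.207, 1.552, 0.203]
contact_force: [4.7, 1.9, 9.1]
grip_width: 0.0002
time: 10.33
tcp_pos: [0.5216, -0.1378, 0.0538]
tcp_rot: [-0.207, 1.552, 0.203]
contact_force: [5.0, 1.5, 10.0]
grip_width: 0.0
```

```bash
python3 -m crank '-2 -0.5 0 0 0; -5 -1.4 0 0 0; -8 -2.2 0 0 0; -8 -2.2 0 0 0; -8 -2.2 0 0 0'; python3 - <<'E'
from cell import bot
import cv2,numpy as np
p,d=bot.snapshot("wrist");cv2.imwrite("pics/w4.png",p);np.save("pics/w4.npy",d);print(bot.observe()["contact_force"],bot.observe()["tcp_pos"])
E
```

```text
time: 10.75
tcp_pos: [0.5137, -0.14, 0.0538]
tcp_rot: [-0.207, 1.553, 0.203]
contact_force: [4.0, 1.7, 9.6]
grip_width: -0.0002
[ 5.15193175  1.54937716 10.39265101] [ 0.51367116 -0.14002088  0.05380126]
```

View pics/w4.png

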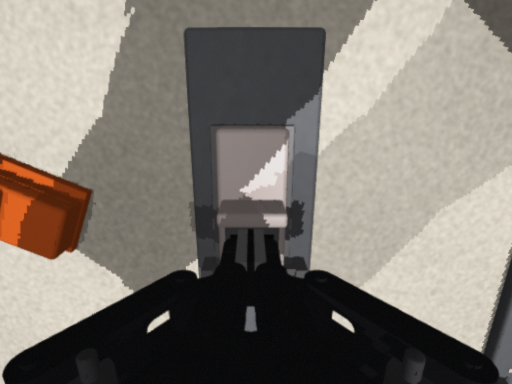

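```bash
cat > chk.py <<'E'
import cv2,numpy as np,math
from h import world
def grid(P,d,xs,ys):
    v,u=np.mgrid[0:384,0:512];v=v.ravel();u=u.ravel();ok=d[v,u]>0
    W=world(P,np.c_[u,v][ok],d[v,u][ok])*1000
    a=math.radians(15.12);e=np.array([math.cos(a),math.sin(a)]);n=np.array([-e[1],e[0]]);o=np.array([526.65,-134.05])
    q=W[:,:2]-o;l=np.c_[q@e,q@n,W[:,2]]
    for x in xs:
        print("%4d"%x," ".join("%4.0f"%np.median(l[t][:,2]) if (t:=(abs(l[:,0]-x)<2)&(abs(l[:,1]-y)<2.5)).any() else "   ." for y in ys))
E
python3 - <<'E'
from cell import bot
import numpy as np
from chk import grid
grid(bot.camera_params("wrist"),np.load("pics/w4.npy"),list(range(-136,-120,4))+list(range(-84,60,4)),range(-45,46,5))
E
```

```text
-136   -3   -3   -3   -3   -2   -2   -3   -2   -2   -3   -2   -2   -3   -2   -2   -2   -3   -2   -2
-132   -3    8    8    8    8    8    8    8    8    8    8    8    8    8    8    8    8    7   -2
-128   -3    9    9    9    9    9   10    9    9    9    9    9    9   10    9    9   10    9   -2
-124   -2    9   10    9    9    9    9   10   10   10   10   10    9   10   10    9   10   10   -2
 -84   -2    9   10   10   10   10   10   10    9   10    9   10   10   10   10   10   10    9   -2
 -80   -3    9    9   10    9   10   10   10   10   10   10   10   10   10   10   10   10   10   -2
 -76   -2    9    9   10   11   16   27   24   24   23   23   29   21   11   10   10   10    9   -2
 -72   -3    9   10   10   18   39   40   40   40   40   40   39   39   18   14   10   10    9   -2
 -68   -2    9   10   10   18   39   40   40   40   40   40   40   39   18   17   10   10    9   -2
 -64   -2    9   10   10   18   39   40   40   39   39   39   40   40   19   16   10   10   10   -2
 -60   -2    9   10   10   18   39   40   39   40   39   39   40   39   18   16   10   10    9   -2

[... 2199 characters left out ...]

  32   -3    9    .    .    .    .    .    .    .    .    .    .    .    .    .    .    .    9   -2
  36   -2    9    .    .    .    .    .    .    .    .    .    .    .    .    .    .    .    .   -2
  40   -2    .    .    .    .    .    .    .    .    .    .    .    .    .    .    .    .    .    .
  44   -2    .    .    .    .    .    .    .    .    .    .    .    .    .    .    .    .    .    .
  48    .    .    .    .    .    .    .    .    .    .    .    .    .    .    .    .    .    .    .
  52    .    .    .    .    .    .    .    .    .    .    .    .    .    .    .    .    .    .    .
  56    .    .    .    .    .    .    .    .    .    .    .    .    .    .    .    .    .    .    .
```

The pack spans about −75 to +15 mm, so it is already ahead of the rails at +20. I'll add 8 mm for margin, then lift straight off.

```bash
python3 -m crank '-2 -0.5 0 0 0; -4 -1.1 0 0 0; -6 -1.6 0 0 0; -8 -2.2 0 0 0; -8 -2.2 0 0 0'; python3 -m crank '0.3 0 1 0 0; 0.5 0.1 3 0 0; 0.5 0.1 6 0 0; 0.5 0.1 9 0 0; 0.5 0.1 12 0 0; 0.5 0.1 20 0 0;0.5 0.1 30 0 0; 0.5 0.1 40 0 0'; python3 -m crank '15 4 20 0 0; 30 8 50 0 0; 20 40 80 0 0; 0 80 80 0 0; -20 120 80 0 0; -35 160 80 0 0; -50 200 80 0 0; -65 240 80 0 0'; python3 -m crank '-10 40 0 0 0; -20 80 0 0 0; -30 110 0 0 0; -30 110 0 0 0; -30 110 0 0 0'; python3 - <<'E'
from cell import bot
import cv2,numpy as np
from chk import grid
p,d=bot.snapshot("top");cv2.imwrite("pics/t5.png",p)
p2,d2=bot.snapshot("scene");cv2.imwrite("pics/s5.png",p2)
grid(bot.camera_params("top"),d,list(range(-136,-120,4))+list(range(-96,60,4)),range(-45,46,5))
for n in("long_pack","short_pack"):print(n,[(np.round(r["point"],3),r["conf"]) for r in bot.landmark_of(n,"top")])
print(bot.observe()["time"])
E
```

```text
time: 11.22
tcp_pos: [0.5058, -0.1422, 0.0538]
tcp_rot: [-0.207, 1.552, 0.203]
contact_force: [5.5, 1.1, 9.4]
grip_width: 0.0004
time: 11.88
tcp_pos: [0.5009, -0.1407, 0.0917]
tcp_rot: [-0.204, 1.563, 0.206]
contact_force: [0.5, -0.0, -0.1]
grip_width: -0.0001
time: 12.55
tcp_pos: [0.4399, 0.0893, 0.1724]
tcp_rot: [-0.204, 1.56, 0.204]
contact_force: [0.2, 0.3, -0.3]
grip_width: -0.0002
time: 12.97
tcp_pos: [0.4102, 0.1994, 0.1721]
tcp_rot: [-0.208, 1.56, 0.208]
contact_force: [-0.3, -0.3, 0.9]
grip_width: 0.0
-136   -0    0   -0   -1   -1   -1   -1   -1   -1   -1    1   -1   -2    2    0   -0   -2   -3   -2
-132   -0   -4   10   -1    .   -0    .   -3    2   -0    8   -1    3   -0    .   -0    9   -1    2
-128    0   11   11   12    9   12   10   13   11   11   10   11   10    8    9    8    8    3   -3
-124   -1   10   13   11   12   12    8   11   11    9   13   11   13   12   12   12   12    9   -1
 -96   -1    9   13   14   10   12    9   11   13   12   10   12   11   10   11   11   12   11    1
 -92   -2   12   12   12   11   12   13   12    9   12   10   11   11   11   12   12
[... 3245 characters left out ...]
   11   11   10   10   10   10   12   12   12   26   27   21   10   -2
  44   -0   14   26   30   26   10   14   12   14   11   11   12   10   12   30   30   27   12   -0
  48   -0   10   31   28   11   12   12    9   12   10   12   11   10   11   18   30   29    6   -1
  52   -0   14   30   28   12   13   10   11   14   12   14   13   13   10   12   28   24   10   -2
  56    2    7   31   24   14   11   11   11   14   10   10   11   13   13   13   30   28   11   -0
long_pack [(array([ 0.494, -0.143,  0.013]), 0.96), (array([ 0.758, -0.114,  0.004]), 0.78), (array([ 0.549, -0.298, -0.002]), 0.75), (array([0.819, 0.068, 0.002]), 0.73)]
short_pack [(array([0.653, 0.157, 0.014]), 0.81)]
13.1667
```

View pics/t5.png

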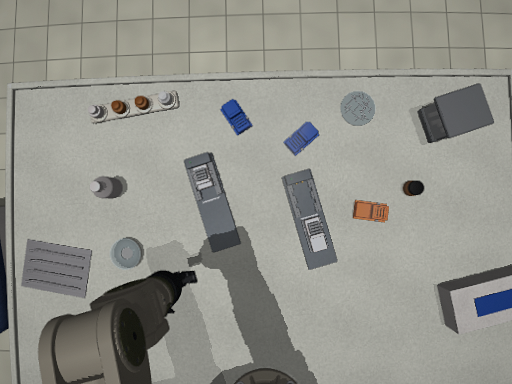

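View pics/s5.png

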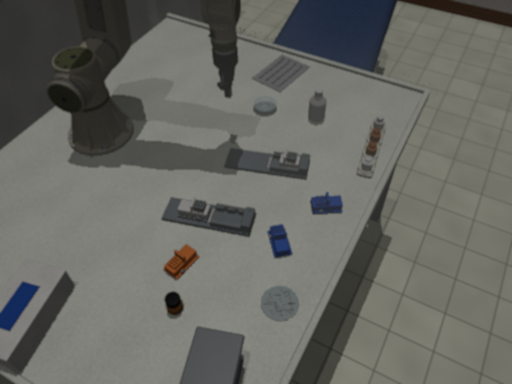

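The top view shows the long pack on its bare shelf around (316,233), spanning about −82 to +9 mm with its case top level at about 42 mm. The rails, which start at +20, are empty. The short pack at (205,180), dish, bottle and jar are where they were. The arm is clear at (190,277).

```bash
python3 - <<'E'
from cell import bot
s=bot.observe();print(s["time"],s["contact_force"],abs(s["qd"]).max())
print(bot.sign_off())
E
```

```text
13.1667 [ 0.12295926 -0.22580677 -1.20273723] 0.009797253983234831
the job is handed in; nothing more can be done
None
```

The longer pack is off its rails and lying flat on the bare shelf of its own charger. I handed the job in at 13.2 s.

- **Pressing:** I lowered the shut fingertips by feel. They touched the button at about 61 mm and reached its hard stop at 53.9 mm. The readings I took during the press and slide showed 6 to 10 N downward and about 5 N sideways, well under the 35 N limit.
- **Sliding:** The button stayed within about 0.2 mm of its hard stop for the whole slide of about 107 mm. Friction on the button seemed to carry the pack, as the pictures showed a small gap between the fingertips and the thumb stop. I then lifted straight off and moved the arm away.
- **Final checks:** The top-view depth shows the pack from about −82 to +9 mm in the charger's frame. That is about 11 mm clear of the rails, which start at +20 mm. The case top is level at about 42 mm, so it lies flat. The shorter pack was found where it started, within the detector's few millimetres of error. In the pictures the dish, bottle, jar and look-alikes had not moved. The robot was touching nothing.
- **Disagreement:** The wrist camera put things about 2 mm further forward (toward −x) than the top camera. This is within the calibration error and smaller than the clearance left.

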